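# Lock the guard on the bench lamp and set its timer

## Task

Get the parts-store inspection lamp ready: hang the orange cage guard over the bulb on the three brass pins of the socket and twist it clockwise (seen from above) until the pins drop into the locking notches and the guard sits fully home. Then turn the lamp's timer knob clockwise past the red top mark and back down to the green 6-minute mark, and let go. Leave the brake disc, the carton, the filter bin and the spray can where they are.

Things in the scene. Friction and masses are not known exactly. Their poses are not given: they have to be found in the camera images.
- lamp: Blue bench lamp station, fixed to the table: housing 120 mm (x) by 310 mm (y), top face 40 mm above the table. Origin: centre of its underside. The socket stands 100 mm from the centre towards its +y, the timer 100 mm towards its -y.
- socket (a point): Socket axis at pin height, 78 mm above the table, axes as the lamp's. Black column 60 mm in diameter up to 86 mm, coned to 48 at 94 mm; on it a pale rigid bulb 48 mm wide, top at 145 mm above the table. Three level brass pins 8 mm thick reach 48 mm from the axis, at 0, +120 and -120 degrees about z from +x.
- guard: Orange cage guard, loose, upright on the table, about 0.22 kg, 92 mm wide, 156 mm tall. Origin: centre of its collar's lower edge, z up. Collar: ring, inside diameter 67, outside 85 mm, 50 mm tall, with three J-slots 120 degrees apart. Hanging unlocked on the pins its origin is 22 mm below point socket; locked, 32 mm below (6 mm above the housing).
- slot (a point): Mouth of one J-slot on the collar's lower edge, 38 mm from the guard's axis along the guard's +x; the other two are at +120 and -120 degrees. Slots are 16 mm wide (+-12 degrees), open downwards, and have a white mark above them on the shoulder (50 mm up). Inside, 14 to 26 mm up, a level channel runs counter-clockwise, seen from above, to the notch.
- notch (a point): Roof of that slot's locking notch, 36 mm up, 45 degrees counter-clockwise (from above) of the slot, 16 mm wide; the channel ends at its far wall. So: lower the guard, slots over pins, until it hangs; lift it 1 to 2 mm (the channel has 4 mm play), twist it 45 degrees clockwise, and it drops 10 mm.
- guard_grip (a point): Centre of the guard's grip, 139 mm above the guard's lower edge: an upright bar 64 mm long (guard's x), 12 mm thick (y), from 122 to 156 mm above that edge, standing on a round cap 44 mm in diameter.
- timer_grip (a point): Timer axis at mid-height of its grip bar, 67 mm above the table; turns with the knob, x along the bar towards the pointer end (white stripe). Knob: black disc 60 mm wide, top 52 mm above the table, with a bar 54 mm long, 14 thick, up to 82 mm. White dial with marks 2 minutes apart: green is 6 minutes, red the top, 10 minutes.
- timer (a joint): Angle of the timer knob in rad, growing clockwise seen from above. 0 is the zero mark, where the pointer stands 0.75 rad counter-clockwise from the station's +x axis; 0.72 is the green 6-minute mark, 1.20 the red top mark, 1.5 the end stop. Friction of about 0.04 N m; it stays where it is left.
- brake_disc: Bystander: steel brake disc, 180 mm diameter, 5 mm thick, lying flat. Origin: centre of the underside.
- carton: Bystander: cardboard carton, 70 x 110 x 45 mm. Origin: centre of the underside.
- filter_bin: Bystander: grey bin with three filter cartridges, 130 x 190 mm, 80 mm tall. Origin: centre of the underside.
- spray_can: Bystander: upright can, 60 mm diameter, 170 mm tall. Origin: centre of the underside.

How it is judged:
By the outcome, as a careful person would: the job done as asked, in the order asked, and still so for the second after the job is handed in, with the robot touching nothing.
It also fails if it takes over 59 s, if anything falls off the work surface, if the arm or the gripper's body presses on something with over 40 N, if the wrist force passes 120 N, or if a joint passes its speed limit or range.

## Robot

A 6-joint arm with a two-finger parallel gripper is mounted at the origin on the work surface. World frame = base frame: x ahead of the robot, y to its left, z up, the work surface at z = 0. Lengths are in m, angles in rad, forces in N, time in s.
With the tool pointing down it reaches from about 0.25 to 0.775 m from the base axis. Payload 4 kg.
Tool frame: the origin (TCP) lies where the fingers leave the gripper's body, on its centre line; the fingertips stand 97 mm ahead of it and the grasp point (between the pads) lies 78 mm ahead of it; x points along the fingers, y is the direction in which the jaws open and shut, and the axes are right-handed (so a half turn about x gives the same grasp; the last joint's range is limited). The gripper opens to 94 mm and grips with 3 to 60 N. Pads are 16 mm wide; open, the fingers measure 119 mm over their backs; the gripper's body (75 mm by 177 mm) begins 78 mm behind the grasp point.
Start: joints at [1.07, 0.087, 1.371, -0, 1.684, -0.103], TCP at [0.213, 0.507, 0.303] pointing down, gripper open.
Joint ranges: [-3.1, 3.1], [-0.76, 2.03], [0.27, 2.55], [-1.08, 4.22], [0.17, 2.65], [-2.57, 2.57]. Speed limits (rad/s): [2.79, 2.79, 3.14, 3.14, 3.14, 3.14].

## Interface

Orientations are given as [roll, pitch, yaw] about the fixed x, y, z axes, in that order (R = Rz(yaw) Ry(pitch) Rx(roll)).
In Python, from station import env, optics, job gives the robot as it stands. The module is installed in compiled form; this text tells all that it offers.
- The arm moves only by the tool carry_out, never from a script. Its argument "targets" is text: rows parted by semicolons, each of 6 numbers parted by spaces: the shift along the world's x, y, z in mm, then the turn, a rotation vector about the world's x, y, z in degrees. In form: dx dy dz wx wy wz; .... A call has 1 to 20 rows; each row shifts and turns the pose as measured when the row begins; what a row does not reach is not made up. A row lasts 1/8 s, in which the tool goes at most 62.5 mm and 10.7 degrees, less where a joint would pass 70% of its speed; a pose out of reach is approached as far as the arm can. A call is refused whole if a number of a shift passes 62.5 or a number of a turn 10.7, either way. A call with a gripper value outside its range is refused whole. "hand" is the opening in per cent of the stroke, from 0 (shut) to 100 (fully open), set as the call begins (left out, the last holds). The fingers move at their own pace and stop on an object; "grip_force" is the grip in N (left out, the last holds). Time passes only in rows, so rows that do not move let the fingers close. It gives the time, the measured TCP pose, the force and the opening at its end, in the units of the state.
- env.read_state(): the state, without advancing time (a new reading comes with each control period).
- optics.capture(name): name is "side" or "top" or "wrist"; returns a dict with "img" (384x512x3 uint8, red, green, blue), "vfov" (degrees; the focal length in pixels is half the picture's height over the tangent of half this angle, whatever the lens; pixels are square), "cx", "cy" (the principal point, pixels), "xyz" and "orientation" of the camera in the world. Camera axes: x right, y down, z forward; pixel columns grow to the right and rows downward; lengths in m; the calibration is good to about 2 mm. A picture is of the moment at which its call begins. There is no depth.
- job.job_done(): hands the job in, once; it reports no verdict.
The state is a dict: "t": time; "joint_pos": joint angles; "qvel": joint speeds; "joint_efforts": joint torques, N m; "position": TCP position; "ee_rot": TCP orientation; "wrist_force": force on the tool from outside, world axes, zero at the start; "wrist_torque": the same for the moment, N m; "grip_width": finger opening in m.
Only numpy, scipy, OpenCV 4.12 (cv2) and the standard library are available. Lean on these libraries where they do the work, as an engineer would, in place of code of your own. Each camera call takes 0.05 s, during which the arm holds its last target. There are 200 camera calls.

## Working session

There is one attempt and no reset: what is moved stays moved. The work goes in short steps, Python scripts to look and compute and a tool call to move; the robot and the scene stay as the last step left them, time stands still between calls to the robot, and variables do not carry over. Pictures are saved under pics/ and viewed, about 8 in all and at most 12, crops included, and the job is handed in when it is done.

Besides the shell and the picture viewer there is one more tool, called after "Call:" as name(argument=value, ...), one argument or row to a line, values as JSON. carry_out: Moves the arm, as the interface text tells. Its arguments: {"type":"object","properties":{"targets":{"type":"string"},"hand":{"type":"number"},"grip_force":{"type":"number"}},"required":["targets"]}

```bash
mkdir -p pics
cat > h.py <<'E'
import numpy as np, cv2
from scipy.spatial.transform import Rotation as R
from station import env, optics, job
def cap(n,f=None):
    c=optics.capture(n)
    if f: cv2.imwrite('pics/'+f,c['img'][:,:,::-1])
    return c
def rot(c):
    o=np.array(c['orientation'])
    return o if o.shape==(3,3) else R.from_euler('xyz',o).as_matrix()
def ray(c,u,v):
    f=c['img'].shape[0]/2/np.tan(np.radians(c['vfov'])/2)
    return rot(c)@np.array([(u-c['cx'])/f,(v-c['cy'])/f,1])
def plane(c,u,v,z):
    d=ray(c,u,v); p=np.array(c['xyz']); return p+d*(z-p[2])/d[2]
def proj(c,P):
    f=c['img'].shape[0]/2/np.tan(np.radians(c['vfov'])/2)
    q=rot(c).T@(np.array(P)-c['xyz']); return np.array([c['cx']+f*q[0]/q[2],c['cy']+f*q[1]/q[2]])
E
python3 - <<'E'
from h import *
a=cap('top','top.png');b=cap('side','side.png')
for c in(a,b):print({k:v for k,v in c.items() if k!='img'})
print(env.read_state())
cv2.imwrite('pics/both.png',cv2.resize(np.vstack([a['img'],b['img']])[:,:,::-1],None,fx=.78,fy=.78))
E
```

```text
{'vfov': 42.5735882213604, 'cx': 265.04480332424095, 'cy': 189.7421092156419, 'xyz': array([ 0.41541704, -0.09957051,  1.46951704]), 'orientation': array([-3.07911911,  0.00751037, -1.59281998])}
{'vfov': 51.146795541774246, 'cx': 258.33308756759095, 'cy': 190.12383234482152, 'xyz': array([ 0.50049224, -0.91192153,  0.98985227]), 'orientation': array([-2.37290922e+00, -3.86817455e-05, -2.36057720e-02])}
{'t': 0.1, 'joint_pos': array([ 1.06988115e+00,  8.78332997e-02,  1.37203524e+00, -1.87579963e-06,
        1.68361220e+00, -1.03095714e-01]), 'qvel': array([-0.00224943, -0.00154235, -0.00185525, -0.0013137 ,  0.00187068,
       -0.00117067]), 'joint_efforts': array([ 2.60220222e-03, -3.41248941e+01, -3.03300619e+01,  7.19216047e-02,
        3.04638525e-02, -9.44388989e-05]), 'position': array([0.21293517, 0.50678837, 0.30168161]), 'ee_rot': array([-1.67290466,  1.56890824, -2.07072433]), 'wrist_force': array([-1.25795748, -0.0598601 ,  0.16094396]), 'wrist_torque': array([-0.01310147,  0.03858058, -0.0230512 ]), 'grip_width': 0.09402488146701436}
```

View pics/top.png

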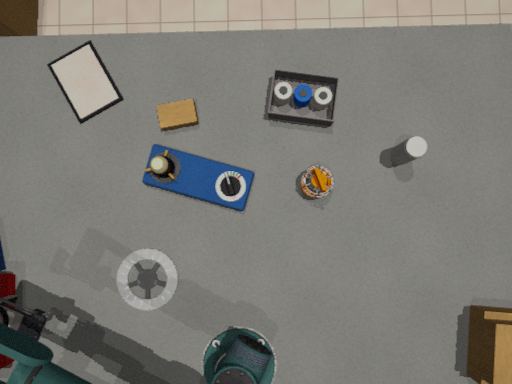

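View pics/side.png

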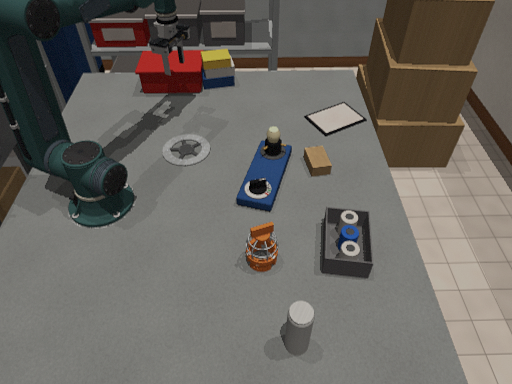

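Run:
```python
from h import *
c=cap('top');im=c['img'];hsv=cv2.cvtColor(im,cv2.COLOR_RGB2HSV)
m=cv2.inRange(hsv,(105,120,50),(125,255,255));m[:, :130]=0;m[:140]=0
pts=cv2.findNonZero(cv2.morphologyEx(m,cv2.MORPH_OPEN,np.ones((3,3))))
W=np.array([plane(c,u,v,.04)[:2] for u,v in cv2.convexHull(pts)[:,0]],np.float32)*1000
r=cv2.minAreaRect(W);b=cv2.boxPoints(r);print('lamp',r,b)
e=max([b[1]-b[0],b[2]-b[1]],key=np.linalg.norm);ya=e/np.linalg.norm(e)
if ya[1]<0:ya=-ya
print('yaw lamp',np.degrees(np.arctan2(-ya[0],ya[1])),'sock',np.array(r[0])+100*ya,'timer',np.array(r[0])-100*ya)
# guard
m=cv2.inRange(hsv,(5,200,150),(20,255,255));m[:150]=0;m[:,:295]=0;m[:,340:]=0;m[210:]=0
n,l,s,ce=cv2.connectedComponentsWithStats(m);print(s,ce)
for p in [(317,182)]:print(plane(c,*p,.15))
A=cv2.resize(im[135:220,135:265],None,fx=6,fy=6,interpolation=cv2.INTER_CUBIC)[:300]
cr=lambda x0,y0,w,h,k:cv2.resize(im[y0:y0+h,x0:x0+w],None,fx=k,fy=k,interpolation=cv2.INTER_CUBIC)
cv2.imwrite('pics/crop.png',np.hstack([cr(292,157,50,50,8),cr(208,162,50,50,8)])[:,:,::-1])
```

```text
lamp ((546.748291015625, 104.51165008544922), (306.9516906738281, 117.97698211669922), 72.9356460571289) [[445.31992  -24.897629]
 [558.103    -59.517456]
 [648.17664  233.92093 ]
 [535.39355  268.54077 ]]
yaw lamp -17.064348 sock [576.09284592 200.10923004] timer [517.40373611   8.91407013]
[[     0      0    512    384 196381]
 [   314    168     17     23    170]
 [   322    169      2      2      3]
 [   310    171      2      1      2]
 [   312    176      6     11     40]
 [   304    184      1      1      1]
 [   305    187      6      7     10]
 [   303    190      1      1      1]] [[255.42552487 191.51369022]
 [322.32352941 178.77058824]
 [322.33333333 169.33333333]
 [310.5        171.        ]
 [314.075      181.6       ]
 [304.         184.        ]
 [307.1        190.3       ]
 [303.         190.        ]]
[ 0.51583527 -0.23132739  0.15      ]
```

View pics/crop.png

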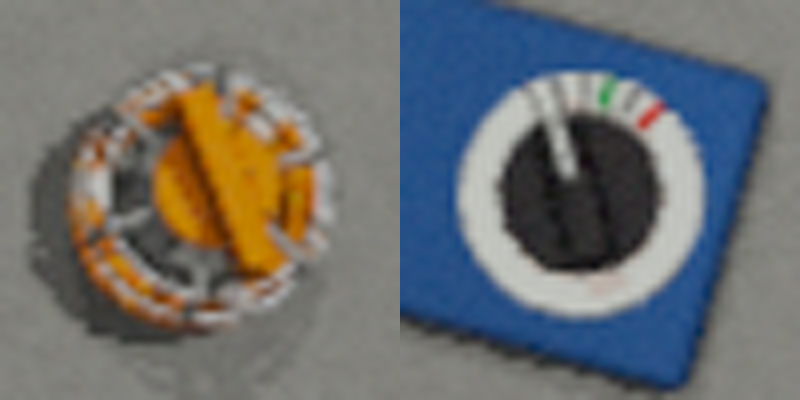

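Run:
```python
from h import *
s=env.read_state();M=R.from_euler('xyz',s['ee_rot']).as_matrix();print(M.round(3))
c=cap('wrist');print(c['xyz'],rot(c).round(3),c['vfov'],M.T@(c['xyz']-s['position']))
```

```text
[[-0.001  0.387  0.922]
 [-0.001  0.922 -0.387]
 [-1.    -0.002 -0.   ]]
[0.14966022 0.53385958 0.38382097] [[ 0.387  0.896  0.217]
 [ 0.922 -0.376 -0.092]
 [-0.001  0.235 -0.972]] 71.3055795825421 [-0.08200182  0.00025771 -0.06883775]
```

Call:
carry_out(
  targets="20 -50 0 0 0 0;20 -50 0 0 0 0;20 -50 0 0 0 0;20 -50 0 0 0 0;20 -50 0 0 0 0;20 -50 0 0 0 0;20 -50 0 0 0 0;20 -50 0 0 0 0;20 -50 0 0 0 0;20 -50 0 0 0 0;20 -50 0 0 0 0;20 -50 0 0 0 0;20 -50 0 0 0 0;20 -40 0 0 0 0;20 -20 0 0 0 0",
)

```text
t: 2.08
position: [0.5154, -0.2264, 0.2984]
ee_rot: [-0.267, 1.568, -0.662]
wrist_force: [-0.1, 1.1, 0.5]
grip_width: 0.0939
```

Run:
```python
from h import *
c=cap('wrist','w1.png');s=env.read_state();print(s['joint_pos'])
for P in [(.5158,-.2313,.15),(.5158,-.2313,0)]:print(proj(c,P))
```

```text
[-5.15345294e-01  1.19573638e-01  1.34561764e+00 -1.32183818e-03
  1.67175929e+00 -1.69121785e+00]
[249.368083   209.25556237]
[251.33622696 178.44492986]
```

View pics/w1.png

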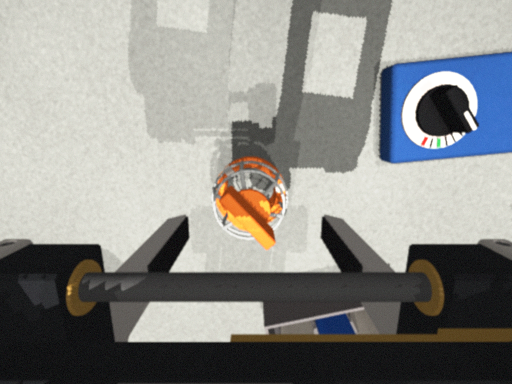

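Run:
```python
from h import *
c=cap('wrist');im=c['img']
cv2.imwrite('pics/w1c.png',cv2.resize(im[145:255,195:305],None,fx=5.4,fy=5.4,interpolation=cv2.INTER_CUBIC)[:,:,::-1])
```

```text
(no output)
```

View pics/w1c.png

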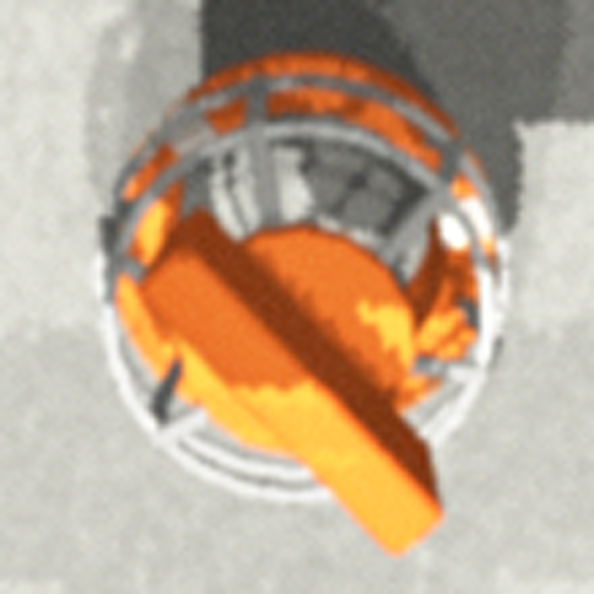

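Run:
```python
from h import *
c=cap('wrist')
px=lambda u,v:(195+u/5.4,145+v/5.4)
q=[plane(c,*px(*p),.156)[:2]*1000 for p in[(145,290),(195,248),(440,515),(400,555)]]
q=np.array(q);print(q.round(1));ctr=q.mean(0);d=(q[0]+q[1]-q[2]-q[3])/2
print('ctr',ctr,'len',np.linalg.norm(d),'w',np.linalg.norm(q[2]-q[3]),np.linalg.norm(q[0]-q[1]),'ang',np.degrees(np.arctan2(d[1],d[0])))
for p in[(458,225),(195,135)]:
  m=plane(c,*px(*p),.05)[:2]*1000;e=m-ctr;print('mark',m,np.linalg.norm(e),np.degrees(np.arctan2(e[1],e[0])))
print(c['xyz'])
m=cv2.inRange(cv2.cvtColor(c['img'],cv2.COLOR_RGB2HSV),(0,0,200),(180,50,255))
```

```text
[[ 496.4 -248.3]
 [ 493.2 -238.2]
 [ 550.6 -218.9]
 [ 554.7 -227.8]]
ctr [ 523.72045266 -233.31284423] len 61.16364640281413 w 9.743874772369418 10.67049331302959 ang -161.0068094944112
mark [ 531.0516873  -197.71092135] 36.34891902988411 78.36416288265319
mark [ 488.13834969 -245.82192527] 37.71688162847803 -160.6305991564422
[ 0.45235034 -0.19942772  0.37941705]
```

Call:
carry_out(
  targets="4 -3 0 0 0 -10.6;4 -4 0 0 0 -10.6;0 0 0 0 0 -10.6;0 0 0 0 0 -10.6;0 0 0 0 0 -10.6;0 0 0 0 0 -10.6;0 0 0 0 0 -10.6;0 0 0 0 0 -10.6;0 0 0 0 0 -10.6;0 0 0 0 0 -10.6;0 0 0 0 0 -10.6;0 0 0 0 0 -10.6;0 0 0 0 0 -10.6;0 0 0 0 0 0",
)

```text
t: 3.98
position: [0.5143, -0.2118, 0.3022]
ee_rot: [-2.622, 1.566, 0.832]
wrist_force: [0.1, 1.0, 0.1]
grip_width: 0.0937
```

Run:
```python
from h import *
s=env.read_state();M=R.from_euler('xyz',s['ee_rot']).as_matrix();print(s['position'],s['joint_pos'],np.degrees(np.arctan2(M[1,1],M[0,1])),M[:,0])
c=cap('wrist');im=c['img']
o=np.array([.5237,-.2333,.05]);u=lambda a,r,z:np.array([.5237+r*np.cos(np.radians(a)),-.2333+r*np.sin(np.radians(a)),z])
v=im.copy()
for a in(-161,79,-41):cv2.circle(v,tuple(int(x) for x in proj(c,u(a,.038,.05))),2,(0,0,255),1)
for a in(19,-161):cv2.circle(v,tuple(int(x) for x in proj(c,u(a,.032,.156))),2,(0,255,0),1)
p=proj(c,o).astype(int);print(p)
cv2.imwrite('pics/w2.png',cv2.resize(v[max(0,p[1]-70):p[1]+110,p[0]-100:p[0]+100],None,fx=3,fy=3)[:,:,::-1])
```

```text
[ 0.51434019 -0.21177856  0.30224365] [-0.49449277  0.10037402  1.3573503   0.00432309  1.68279656  0.76471679] -72.11933524368001 [ 0.00298127  0.00327323 -0.9999902 ]
[274 181]
```

View pics/w2.png

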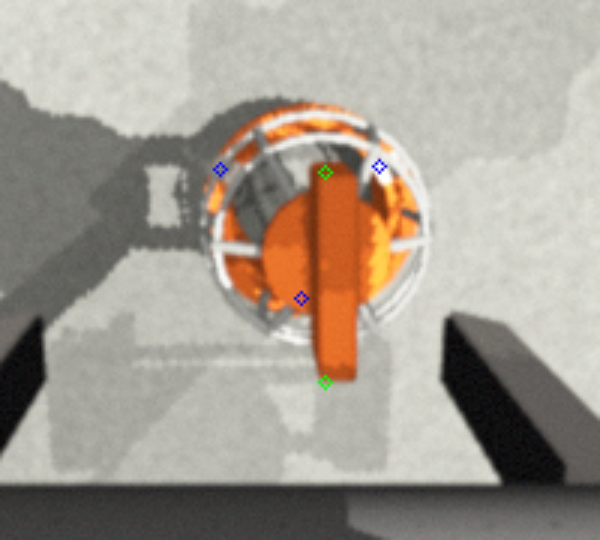

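Run:
```python
from h import *
c=cap('wrist')
px=lambda u,v:(174+u/3,111+v/3)
q=np.array([plane(c,*px(*p),.156)[:2]*1000 for p in[(312,165),(352,165),(356,380),(318,380)]])
ctr=q.mean(0);d=(q[0]+q[1]-q[2]-q[3])/2
print(ctr,np.linalg.norm(d),np.linalg.norm(q[2]-q[3]),np.degrees(np.arctan2(d[1],d[0])))
s=env.read_state();print(s['position'])
t=cap('top');im=t['img'];hsv=cv2.cvtColor(im,cv2.COLOR_RGB2HSV)
# bulb & pins
b=cap('side')
cv2.imwrite('pics/lamp.png',np.hstack([cv2.resize(im[140:195,135:190],(440,440),interpolation=cv2.INTER_CUBIC),cv2.resize(b['img'][115:170,245:290],(360,440),interpolation=cv2.INTER_CUBIC)])[:,:,::-1])
```

```text
[ 526.26913057 -235.44339551] 65.81445066653879 11.570920372293632 20.758122124112507
[ 0.51452699 -0.21214326  0.30228512]
```

Call:
carry_out(
  targets="11 -23 -20 0 0 2;0 0 -20 0 0 0;0 0 0 0 0 0",
)

```text
t: 4.55
position: [0.526, -0.2359, 0.2619]
ee_rot: [-2.943, 1.566, 0.551]
wrist_force: [-0.3, -0.5, -0.9]
grip_width: 0.0942
```

Call:
carry_out(
  targets="0 0 -20 0 0 0;0 0 -17 0 0 0;0 0 0 0 0 0",
)

```text
t: 4.92
position: [0.5266, -0.236, 0.2264]
ee_rot: [2.877, 1.563, 0.09]
wrist_force: [-0.3, -0.3, -0.3]
grip_width: 0.0941
```

Call:
carry_out(
  targets="0 0 0 0 0 0;0 0 0 0 0 0;0 0 0 0 0 0;0 0 0 0 0 0;0 0 0 0 0 0;0 0 0 0 0 0",
  hand=0,
  grip_force=35,
)

```text
t: 5.68
position: [0.5277, -0.2365, 0.2299]
ee_rot: [2.613, 1.558, -0.174]
wrist_force: [-0.3, -0.1, -0.4]
grip_width: 0.0371
```

Call:
carry_out(
  targets="0 0 -1 0 0 0;0 0 -1 0 0 0;0 0 -1 0 0 0;0 0 -1 0 0 0",
)

```text
t: 6.18
position: [0.5276, -0.2364, 0.227]
ee_rot: [2.623, 1.558, -0.164]
wrist_force: [-2.1, 0.6, 5.7]
grip_width: 0.0118
```

```bash
cat >> h.py <<'E'
def st():
    s=env.read_state();M=R.from_euler('xyz',s['ee_rot']).as_matrix();x=M[:,0]
    tilt=np.degrees(np.cross(x,[0,0,-1]))
    print('t',s['t'],'pos',(s['position']*1000).round(1),'jaw',np.degrees(np.arctan2(M[1,1],M[0,1])).round(2),'fix tilt wx,wy',tilt.round(2)[:2],'F',s['wrist_force'].round(1),'T',s['wrist_torque'].round(2),'w',s['grip_width'].round(4),'q6',s['joint_pos'][5].round(2))
    return s
E
python3 -c "
from h import *
st()"
```

```text
Traceback (most recent call last):
  File "h.py", line 22, in st
    print('t',s['t'],'pos',(s['position']*1000).round(1),'jaw',np.degrees(np.arctan2(M[1,1],M[0,1])).round(2),'fix tilt wx,wy',tilt.round(2)[:2],'F',s['wrist_force'].round(1),'T',s['wrist_torque'].round(2),'w',s['grip_width'].round(4),'q6',s['joint_pos'][5].round(2))
                                                                                                                                                                                                                  ^^^^^^^^^^^^^^^^^^^^^
AttributeError: 'float' object has no attribute 'round'
```

Call:
carry_out(
  targets="0 0 30 0 0 0;0 0 45 0 0 0;0 20 45 0 0 0;0 40 40 0 0 6;-2 50 0 0 0 6;-2 50 0 0 0 6;-5 50 0 0 0 6;-5 50 0 0 0 0;-5 50 0 0 0 0;-5 40 0 0 0 0;0 18 0 0 0 0;0 0 0 0 0 0",
)

```text
t: 7.68
position: [0.4994, 0.1427, 0.3746]
ee_rot: [-1.075, 1.56, 2.852]
wrist_force: [0.1, -0.5, -2.8]
grip_width: 0.0117
```

```bash
sed -i "s/s\['grip_width'\].round(4)/round(s['grip_width'],4)/" h.py
python3 - <<'E'
from h import *
st()
c=cap('wrist','w3.png');print(c['xyz'])
for P in[(.576,.2,.145),(.576,.2,.078)]:print(proj(c,P))
E
```

```text
t 7.675 pos [499.4 142.7 374.6] jaw -45.0 fix tilt wx,wy [-0.17 -0.57] F [ 0.1 -0.5 -2.8] T [-0.12  0.1   0.01] w 0.0117 q6 0.95
[0.54777589 0.19117743 0.45633213]
[269.87574694 102.59103647]
[267.62586186 106.9918558 ]
```

View pics/w3.png

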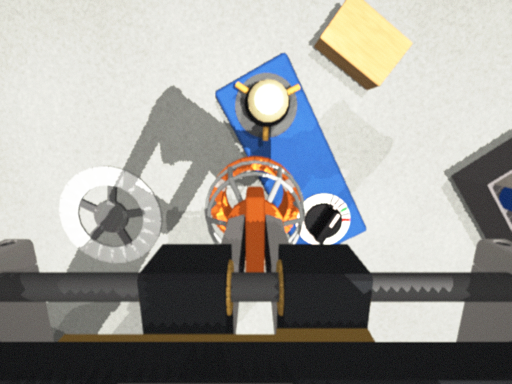

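Run:
```python
from h import *
c=cap('wrist');im=c['img'];hsv=cv2.cvtColor(im,cv2.COLOR_RGB2HSV)
m=cv2.inRange(hsv,(14,130,90),(30,255,255));m[145:]=0;m[:,:225]=0;m[:,310:]=0
n,l,s,ce=cv2.connectedComponentsWithStats(m)
tips=[]
for i in range(1,n):
  if s[i,4]<12:continue
  ys,xs=np.where(l==i);P=np.array([plane(c,x,y,.078)[:2]*1000 for x,y in zip(xs,ys)])
  e=P-[576,200];r=np.linalg.norm(e,axis=1);k=np.argsort(r)[-4:];mc=P.mean(0);a=e.mean(0)
  print(s[i],mc.round(1),'r',r.min().round(1),r.max().round(1),'ang',np.degrees(np.arctan2(a[1],a[0])).round(1),'tip',P[k].mean(0).round(1));tips.append(P[k].mean(0))
w=cv2.inRange(hsv,(0,0,170),(40,140,255));w[60:135,:]=w[60:135,:];w[:70]=0;w[130:]=0;w[:,:243]=0;w[:,293:]=0
k=cv2.findNonZero(w);(x,y),r=cv2.minEnclosingCircle(k);print('bulb',x,y,r,[plane(c,x,y,z)[:2]*1000 for z in(.121,.13)])
# blue rectangle
b=cv2.inRange(hsv,(105,120,40),(125,255,255));b[:, 370:]=0;b[:40]=0
n,l,s,ce=cv2.connectedComponentsWithStats(cv2.morphologyEx(b,cv2.MORPH_OPEN,np.ones((3,3))));i=1+np.argmax(s[1:,4])
h=cv2.convexHull(cv2.findNonZero((l==i).astype(np.uint8)))[:,0];W=np.array([plane(c,u,v,.04)[:2]*1000 for u,v in h],np.float32)
R_=cv2.minAreaRect(W);print(R_)
st()
```

```text
[235  85  14   8  47] [569.  239.6] r 33.8 50.8 ang 100.0 tip [565.5 248.2]
[286  85  11   6  17] [614.4 195.6] r 33.2 46.5 ang -6.5 tip [620.1 193.3]
[287  88  11   7  20] [611.9 191.2] r 31.3 45.7 ang -13.7 tip [618.1 189.2]
[262 126   6  14  76] [549.7 178.2] r 25.4 43.2 ang -140.3 tip [542.6 173.2]
bulb 264.2848205566406 97.082275390625 34.44560241699219 [array([577.894312  , 208.94002953]), array([577.08946377, 208.44321905])]
((548.037841796875, 109.84699249267578), (303.1299743652344, 116.79975891113281), 72.84033966064453)
t 7.775 pos [499.6 141.3 374.9] jaw -45.14 fix tilt wx,wy [-0.15 -0.56] F [ 0.3 -0.7 -2.2] T [-0.04  0.13  0.  ] w 0.0116 q6 0.95
```

Run:
```python
from h import *
c=cap('wrist');im=c['img'];s=st()
x0,y0=205,150
cv2.imwrite('pics/w3c.png',np.hstack([cv2.resize(im[y0:y0+100,x0:x0+100],(500,500),interpolation=cv2.INTER_CUBIC),cv2.resize(im[70:145,227:307],None,fx=3.7,fy=3.7,interpolation=cv2.INTER_CUBIC)[:500].copy() if 0 else cv2.copyMakeBorder(cv2.resize(im[70:145,227:307],(300,281),interpolation=cv2.INTER_CUBIC),0,219,0,0,cv2.BORDER_CONSTANT)])[:,:,::-1])
M=R.from_euler('xyz',s['ee_rot']).as_matrix();p=s['position']
g=lambda xx,yy,zz:proj(c,p+M@np.array([xx,yy,zz])/1000)
# predicted, if centred: bar end near camera, top (71 mm ahead of TCP) ; big ring radius
for y in(-6,6):print('bar end corner',(g(71,y,-32)-[x0,y0])*5, (g(105,y,-32)-[x0,y0])*5)
```

```text
t 7.825 pos [499.7 140.9 375.2] jaw -45.2 fix tilt wx,wy [-0.15 -0.52] F [ 0.3 -0.7 -1.7] T [-0.05  0.08  0.03] w 0.0122 q6 0.95
bar end corner [208.35584472 209.9768871 ] [215.56597983 154.54973472]
bar end corner [310.70349112 210.13029179] [300.11114828 154.67332368]
```

View pics/w3c.png

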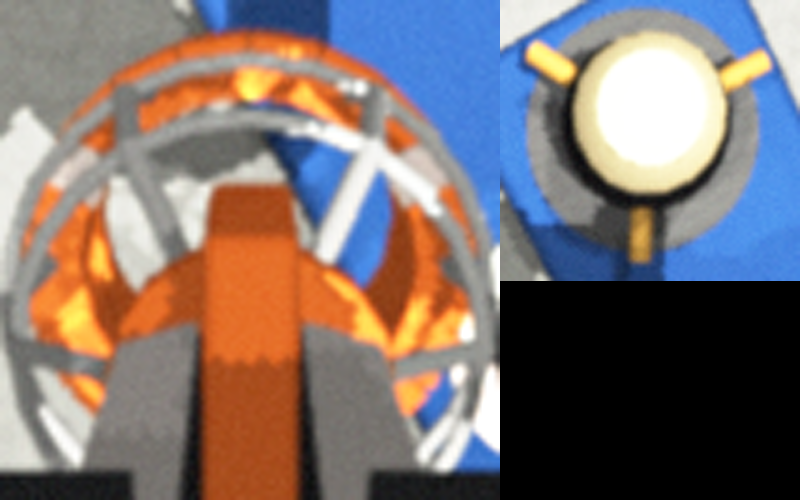

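Run:
```python
from h import *
c=cap('wrist');s=st()
M=R.from_euler('xyz',s['ee_rot']).as_matrix();p=s['position']
def inhand(u,v,depth):
  d=M.T@ray(c,205+u/5,150+v/5);o=M.T@(np.array(c['xyz'])-p);k=(depth/1000-o[0])/d[0];return ((o+k*d)*1000).round(1)
print('marks',inhand(75,170,177),inhand(420,172,177),'want y+-33 z-19')
print('bar end top',inhand(206,237,71),inhand(296,237,71),'bot',inhand(210,187,105),inhand(290,187,105),'want +-6,-32')
# pins tips in 300px crop of 80 px => 3.75
tp=np.array([plane(c,227+(u-500)/3.75,70+v/3.75,.078)[:2]*1000 for u,v in[(529,47),(769,58),(640,262)]])
print(tp.round(1),tp.mean(0),[round(float(np.linalg.norm(t-tp.mean(0))),1) for t in tp],[round(float(np.degrees(np.arctan2(*(t-tp.mean(0))[::-1]))),1) for t in tp])
```

```text
t 7.875 pos [499.8 140.7 375.6] jaw -45.23 fix tilt wx,wy [-0.16 -0.49] F [ 0.1 -0.5 -2.6] T [-0.03  0.11 -0.04] w 0.0115 q6 0.95
marks [177.  -35.4 -14.7] [177.   32.7 -14.4] want y+-33 z-19
bar end top [ 71.   -6.1 -28.6] [ 71.    4.5 -28.6] bot [105.   -6.6 -27.2] [105.    4.8 -27.2] want +-6,-32
[[567.9 250.7]
 [625.  188. ]
 [543.1 170. ]] [578.64863579 202.88106102] [49.0, 48.7, 48.5] [102.7, -17.9, -137.2]
```

```bash
cat >> h.py <<'E'
Mg=R.from_euler('xyz',[2.623,1.558,-0.164]).as_matrix(); n=Mg.T@np.array([0,0,-1.])
def fit(sock=(578.6,202.9),yaw=-137.4,g=(200,-1.2,4.3)):
    s=st();M=R.from_euler('xyz',s['ee_rot']).as_matrix()
    z=np.degrees(np.cross(M@n,[0,0,-1]));jaw=np.degrees(np.arctan2(M[1,1],M[0,1]))
    w=np.array([z[0],z[1],yaw+90-jaw]);M2=R.from_rotvec(np.radians(w)).as_matrix()@M
    ax=s['position']*1000+M2@np.array(g,float)
    print('n',n.round(4),'turn',w.round(2),'shift',(np.array(sock)-ax[:2]).round(1),'origin z',(s['position'][2]*1000-227).round(1))
E
python3 -c "
from h import *
fit()"
```

```text
t 7.875 pos [499.8 140.7 375.6] jaw -45.23 fix tilt wx,wy [-0.16 -0.49] F [ 0.1 -0.5 -2.6] T [-0.03  0.11 -0.04] w 0.0115 q6 0.95
n [ 0.9999 -0.0063  0.0111] turn [ 0.03 -1.19 -2.17] shift [80.3 63.6] origin z 148.6
```

Call:
carry_out(
  targets="0 0 12 0 -1.2 -2.2;20 16 0 0 0 0;25 20 0 0 0 0;25 20 0 0 0 0;10 8 0 0 0 0;0 0 0 0 0 0",
)

```text
t: 8.62
position: [0.5833, 0.1985, 0.3882]
ee_rot: [2.413, 1.557, 0.001]
wrist_force: [-0.0, 0.1, -2.7]
grip_width: 0.0117
```

```bash
python3 -c "
from h import *
fit()"
```

```text
t 8.625 pos [583.3 198.5 388.2] jaw -48.22 fix tilt wx,wy [-0.    0.77] F [-0.   0.1 -2.7] T [-0.03  0.17  0.02] w 0.0117 q6 1.08
n [ 0.9999 -0.0063  0.0111] turn [0.15 0.06 0.82] shift [-3.2  5.9] origin z 161.2
```

Call:
carry_out(
  targets="-3 6 0 0 0 0.8;0 0 -20 0 0 0;0 0 -20 0 0 0;0 0 -15 0 0 0",
)

```text
t: 9.12
position: [0.5777, 0.203, 0.3359]
ee_rot: [2.464, 1.552, 0.066]
wrist_force: [0.0, 0.1, -2.5]
grip_width: 0.0117
```

```bash
python3 -c "
from h import *
fit()"
```

```text
t 9.125 pos [577.7 203.  335.9] jaw -47.42 fix tilt wx,wy [-0.07  1.05] F [ 0.   0.1 -2.5] T [0.02 0.17 0.03] w 0.0117 q6 1.07
n [ 0.9999 -0.0063  0.0111] turn [0.09 0.33 0.02] shift [2.4 1.4] origin z 108.9
```

Call:
carry_out(
  targets="2.4 1.4 -6 0 0.3 0;0 0 -6 0 0 0;0 0 0 0 0 0",
)

```text
t: 9.5
position: [0.5794, 0.2042, 0.3231]
ee_rot: [2.482, 1.559, 0.083]
wrist_force: [-0.2, 0.0, -3.5]
grip_width: 0.0117
```

```bash
python3 -c "
from h import *
fit()"
```

```text
t 9.5 pos [579.4 204.2 323.1] jaw -47.41 fix tilt wx,wy [-0.06  0.67] F [-0.2  0.  -3.5] T [-0.04  0.11 -0.  ] w 0.0117 q6 1.07
n [ 0.9999 -0.0063  0.0111] turn [ 0.11 -0.04  0.01] shift [0.7 0.2] origin z 96.1
```

Call:
carry_out(
  targets="0.7 0.2 -5 0 0 0;0 0 -5 0 0 0;0 0 -3 0 0 0;0 0 -2 0 0 0",
)

```text
t: 10.0
position: [0.5806, 0.2045, 0.3087]
ee_rot: [2.511, 1.556, 0.113]
wrist_force: [-0.1, 1.2, -2.5]
grip_width: 0.0118
```

```bash
python3 -c "
from h import *
fit()"
```

```text
t 10.0 pos [580.6 204.5 308.7] jaw -47.41 fix tilt wx,wy [-0.09  0.82] F [-0.1  1.2 -2.5] T [-0.07  0.17 -0.02] w 0.0118 q6 1.07
n [ 0.9999 -0.0063  0.0111] turn [0.07 0.11 0.01] shift [-0.5 -0.2] origin z 81.7
```

Call:
carry_out(
  targets="-0.5 0 -4 0 0 0;0 0 -4 0 0 0;0 0 -4 0 0 0",
)

```text
t: 10.38
position: [0.5801, 0.2045, 0.2961]
ee_rot: [2.513, 1.556, 0.115]
wrist_force: [0.3, -0.4, -2.8]
grip_width: 0.0118
```

```bash
python3 -c "
from h import *
fit()"
```

```text
t 10.375 pos [580.1 204.5 296.1] jaw -47.41 fix tilt wx,wy [-0.1   0.85] F [ 0.3 -0.4 -2.8] T [-0.1   0.16  0.04] w 0.0118 q6 1.07
n [ 0.9999 -0.0063  0.0111] turn [0.07 0.13 0.01] shift [-0.1 -0.1] origin z 69.1
```

Slots are over the pins (edge at 69 mm, no contact force). On down to hanging.

Call:
carry_out(
  targets="0 0 -4 0 0 0;0 0 -4 0 0 0;0 0 -3 0 0 0;0 0 -2 0 0 0;0 0 -1.5 0 0 0",
)

```text
t: 11.0
position: [0.5801, 0.2044, 0.2831]
ee_rot: [2.523, 1.554, 0.125]
wrist_force: [-1.3, -1.1, 4.0]
grip_width: 0.0119
```

```bash
python3 -c "
from h import *
fit()"
```

```text
t 11.0 pos [580.1 204.4 283.1] jaw -47.41 fix tilt wx,wy [-0.12  0.96] F [-1.3 -1.1  4. ] T [-0.12  0.81  0.07] w 0.0119 q6 1.07
n [ 0.9999 -0.0063  0.0111] turn [0.04 0.24 0.01] shift [ 0. -0.] origin z 56.1
```

Call:
carry_out(
  targets="0 0 2 0 0.2 0;0 0 0 0 0 -4;0 0 0 0 0 -4;0 0 0 0 0 -4",
)

```text
t: 11.5
position: [0.5801, 0.2045, 0.2831]
ee_rot: [2.519, 1.559, -0.096]
wrist_force: [-1.9, -0.5, 0.5]
grip_width: 0.0119
```

```bash
python3 -c "
from h import *
fit(yaw=-149.4)"
```

```text
t 11.5 pos [580.1 204.5 283.1] jaw -59.79 fix tilt wx,wy [0.06 0.65] F [-1.9 -0.5  0.5] T [-0.17  0.82  0.06] w 0.0119 q6 1.29
n [ 0.9999 -0.0063  0.0111] turn [ 0.07 -0.08  0.39] shift [ 0.2 -0.4] origin z 56.1
```

Call:
carry_out(
  targets="0 0 1.5 0 0 -4;0 0 0.5 0 0 -4;0 0 0.3 0 0 -4;0 0 0.3 0 0 -4",
)

```text
t: 12.0
position: [0.5802, 0.2048, 0.2832]
ee_rot: [2.391, 1.563, -0.512]
wrist_force: [-0.1, -0.4, -0.2]
grip_width: 0.0114
```

```bash
python3 -c "
from h import *
fit(yaw=-165.4)"
```

```text
t 12.0 pos [580.2 204.8 283.2] jaw -76.31 fix tilt wx,wy [0.23 0.41] F [-0.1 -0.4 -0.2] T [0.12 0.3  0.08] w 0.0114 q6 1.58
n [ 0.9999 -0.0063  0.0111] turn [ 0.03 -0.29  0.91] shift [ 0.4 -1.3] origin z 56.2
```

Call:
carry_out(
  targets="0.4 -1.3 1.5 0 -0.3 -3;0 0 1 0 0 -4;0 0 0.8 0 0 -4",
)

```text
t: 12.38
position: [0.5808, 0.2037, 0.2841]
ee_rot: [2.507, 1.559, -0.595]
wrist_force: [0.6, 0.5, -2.4]
grip_width: 0.0116
```

```bash
python3 -c "
from h import *
fit(yaw=-176.4)"
```

```text
t 12.375 pos [580.8 203.7 284.1] jaw -87.69 fix tilt wx,wy [0.36 0.54] F [ 0.6  0.5 -2.4] T [0.01 0.18 0.03] w 0.0116 q6 1.78
n [ 0.9999 -0.0063  0.0111] turn [ 0.03 -0.11  1.29] shift [-0.1 -0.6] origin z 57.1
```

Call:
carry_out(
  targets="0 -0.6 0.8 0 0 -4;0 0 0 0 0 -1;0 0 0 0 0 0",
)

```text
t: 12.75
position: [0.581, 0.2033, 0.2827]
ee_rot: [2.339, 1.561, -0.851]
wrist_force: [0.4, -0.7, -2.9]
grip_width: 0.0118
```

```bash
python3 -c "
from h import *
fit(yaw=-182.4)"
```

```text
t 12.75 pos [581.  203.3 282.7] jaw -92.79 fix tilt wx,wy [0.43 0.38] F [ 0.4 -0.7 -2.9] T [-0.01  0.18 -0.03] w 0.0118 q6 1.87
n [ 0.9999 -0.0063  0.0111] turn [ 0.04 -0.24  0.39] shift [-0.3 -0.4] origin z 55.7
```

Twisted 45°, weight on the arm again with the edge already below hanging height; lower 10 mm.

Call:
carry_out(
  targets="0 -0.4 -3 0 0 0;0 0 -3 0 0 0;0 0 -2 0 0 0;0 0 -1.5 0 0 0",
)

```text
t: 13.25
position: [0.5809, 0.2029, 0.2731]
ee_rot: [2.367, 1.561, -0.823]
wrist_force: [-1.4, -0.6, 4.6]
grip_width: 0.012
```

```bash
python3 -c "
from h import *
fit(yaw=-182.4)"
```

```text
t 13.25 pos [580.9 202.9 273.1] jaw -92.73 fix tilt wx,wy [0.43 0.4 ] F [-1.4 -0.6  4.6] T [-0.12  0.51 -0.06] w 0.012 q6 1.87
n [ 0.9999 -0.0063  0.0111] turn [ 0.03 -0.22  0.33] shift [-0.3  0. ] origin z 46.1
```

Call:
carry_out(
  targets="0 0 0 0 0 0;0 0 0 0 0 0;0 0 0 0 0 0;0 0 0 0 0 0",
  hand=50,
)

```text
t: 13.75
position: [0.5816, 0.2031, 0.2751]
ee_rot: [2.68, 1.558, -0.509]
wrist_force: [0.6, 0.7, 0.0]
grip_width: 0.046
```

Call:
carry_out(
  targets="0 0 20 0 0 0;0 0 30 0 0 0;0 0 30 0 0 0;-10 -30 0 0 0 0;-10 -40 0 0 0 0;-10 -40 0 0 0 0;0 0 0 0 0 0",
)

```text
t: 14.62
position: [0.5506, 0.091, 0.3571]
ee_rot: [2.656, 1.557, -0.531]
wrist_force: [0.9, -0.4, -0.2]
grip_width: 0.0469
```

Run:
```python
from h import *
st()
c=cap('wrist');t=cap('top')
cv2.imwrite('pics/w4.png',np.hstack([c['img'],cv2.resize(t['img'][130:220,130:270],(280,180)) if 0 else cv2.copyMakeBorder(cv2.resize(t['img'][135:215,138:258],(270,180),interpolation=cv2.INTER_CUBIC),0,204,0,0,cv2.BORDER_CONSTANT)])[:,:,::-1])
for P in[(.5786,.2029,.202),(.517,.009,.082),(.5786-.048*np.cos(np.radians(2.4)),.2029-.002,.096)]:print(proj(c,P))
```

```text
t 14.625 pos [550.6  91.  357.1] jaw -92.61 fix tilt wx,wy [0.4  0.67] F [ 0.9 -0.4 -0.2] T [-0.    0.21 -0.03] w 0.0469 q6 1.68
[128.79661248 181.21656103]
[314.16854883 202.92425871]
[171.92199924 202.25826789]
```

View pics/w4.png

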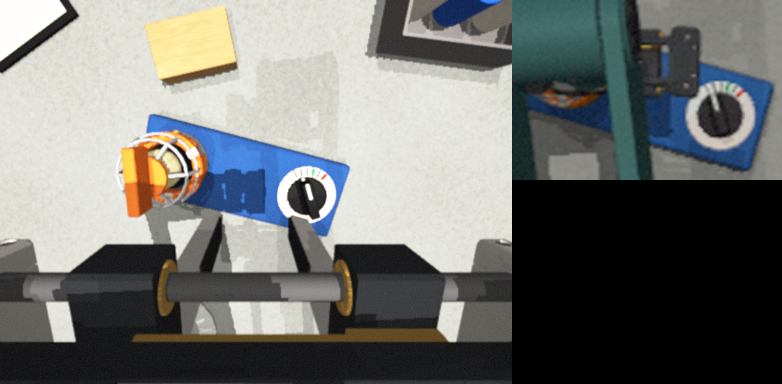

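Call:
carry_out(
  targets="-8 -20 0 0 0 10.4;-8 -20 0 0 0 10.4;-8 -20 0 0 0 10.4;-8 -20 0 0 0 10.4;0 0 0 0 0 10.4;0 0 0 0 0 10.4;0 0 0 0 0 10.4;0 0 0 0 0 10.4;0 0 0 0 0 10.4;0 0 0 0 0 10.4;0 0 0 0 0 10.4;0 0 0 0 0 10.4;0 0 0 0 0 10.4;0 0 0 0 0 10.4;0 0 0 0 0 10.4;0 0 0 0 0 10.4;0 0 0 0 0 10.4;0 0 0 0 0 10.4;0 0 0 0 0 10.4;0 0 0 0 0 10.4",
  hand=70,
)

```text
t: 17.23
position: [0.5275, 0.0393, 0.3511]
ee_rot: [2.862, 1.551, -2.853]
wrist_force: [0.4, -0.4, 1.2]
grip_width: 0.0658
```

Run:
```python
from h import *
st()
c=cap('wrist');P=proj(c,(.5187,.0118,.06)).astype(int);print(P)
x0,y0=P-[60,50];im=c['img'][max(y0,0):y0+100,x0:x0+120]
print(x0,y0)
cv2.imwrite('pics/w5.png',cv2.resize(im,None,fx=6,fy=6,interpolation=cv2.INTER_CUBIC)[:,:,::-1])
```

```text
t 17.225 pos [527.5  39.3 351.1] jaw 122.55 fix tilt wx,wy [ 0.32 -1.09] F [ 0.4 -0.4  1.2] T [ 0.07 -0.04  0.06] w 0.0658 q6 -2.17
[239 166]
179 116
```

View pics/w5.png

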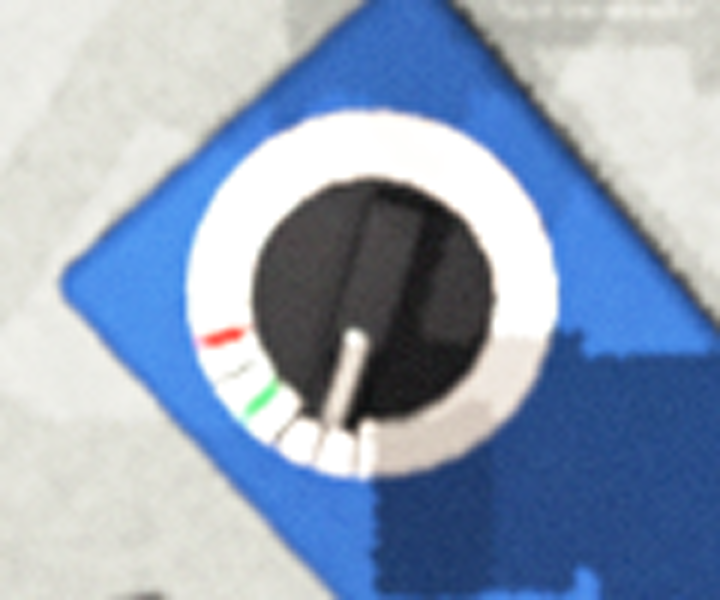

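Run:
```python
from h import *
c=cap('wrist')
p=lambda u,v,z:plane(c,179+u/6,116+v/6,z)[:2]*1000
ang=lambda a,b:np.degrees(np.arctan2(*(b-a)[::-1]))
hsv=cv2.cvtColor(c['img'],cv2.COLOR_RGB2HSV)
# dial ellipse edges (left,right,top,bottom extremes) at z=.042
d=[p(186,290,.042),p(558,290,.042),p(372,109,.042),p(372,478,.042)]
ce=(d[0]+d[1]+d[2]+d[3])/4;print('dial',ce,np.linalg.norm(d[0]-d[1]),np.linalg.norm(d[2]-d[3]))
k=[p(253,298,.052),p(494,298,.052),p(372,178,.052),p(372,422,.052)];print('disc',sum(k)/4,np.linalg.norm(k[0]-k[1]))
print('stripe',ang(p(355,335,.082),p(333,430,.082)),p(355,335,.082),p(333,430,.082))
print('left edge',ang(p(375,200,.082),p(325,415,.082)),'bar end far mid',p(402,204,.082))
for n,q in dict(red=(222,337),eight=(237,370),green=(262,398),four=(290,430),two=(318,455),zero=(366,445)).items():print(n,ang(ce,p(*q,.042)))
st()
```

```text
dial [518.65349411  13.42878152] 90.86671701313966 90.35529685577934
disc [518.55731914  14.07518044] 57.430506113414154
stripe 19.11711146505968 [523.52304721  14.07037502] [544.31627881  21.27763232]
left edge 18.981577806383754 bar end far mid [493.75702685   7.46954151]
red -41.30416044344555
eight -28.009967649008203
green -14.12676853000994
four 1.2354515523821352
two 13.67638015807104
zero 29.863305532281228
t 17.325 pos [527.5  39.2 351.1] jaw 122.18 fix tilt wx,wy [ 0.32 -1.1 ] F [ 0.2  1.  -0.6] T [ 0.09  0.02 -0.02] w 0.0656 q6 -2.16
```

Call:
carry_out(
  targets="-4 -13 -20 0.3 -1.1 -6;-5 -13 -40 0 0 -7;0 0 -40 0 0 0;0 0 0 0 0 0",
)

```text
t: 17.82
position: [0.5194, 0.016, 0.2492]
ee_rot: [0.234, 1.567, 0.553]
wrist_force: [-1.3, 0.3, 0.5]
grip_width: 0.0658
```

```bash
python3 -c "
from h import *
st()"
```

```text
t 17.825 pos [519.4  16.  249.2] jaw 108.26 fix tilt wx,wy [-0.1   0.16] F [-1.3  0.3  0.5] T [0.08 0.02 0.05] w 0.0658 q6 -1.97
```

Call:
carry_out(
  targets="-1 -2.5 -40 0 0 0.7;0 0 -40 0 0 0;0 0 -13 0 0 0;0 0 0 0 0 0",
)

```text
t: 18.32
position: [0.5234, 0.0151, 0.163]
ee_rot: [-0.252, 1.554, 0.076]
wrist_force: [0.4, 0.8, -0.3]
grip_width: 0.0659
```

```bash
python3 -c "
from h import *
st()"
```

```text
t 18.325 pos [523.4  15.1 163. ] jaw 108.79 fix tilt wx,wy [-0.07  0.97] F [ 0.4  0.8 -0.3] T [ 0.07 -0.01 -0.  ] w 0.0659 q6 -1.98
```

Call:
carry_out(
  targets="-4.5 -1.5 -8 0 0.9 0;0 0 0 0 0 0",
)

```text
t: 18.58
position: [0.5207, 0.0136, 0.1583]
ee_rot: [-0.213, 1.564, 0.115]
wrist_force: [-0.6, 0.3, 0.4]
grip_width: 0.0659
```

Call:
carry_out(
  targets="0 0 -0.5 0 0 0;0 0 -0.5 0 0 0;0 0 -0.5 0 0 0;0 0 -0.5 0 0 0;0 0 -0.5 0 0 0;0 0 -0.5 0 0 0;0 0 -0.5 0 0 0",
  hand=0,
  grip_force=20,
)

```text
t: 19.45
position: [0.5219, 0.013, 0.1576]
ee_rot: [-0.361, 1.56, -0.034]
wrist_force: [-1.5, 0.2, 3.0]
grip_width: 0.0139
```

```bash
python3 -c "
from h import *
st()"
```

```text
t 19.45 pos [521.9  13.  157.6] jaw 108.73 fix tilt wx,wy [0.02 0.64] F [-1.5  0.2  3. ] T [ 0.09  0.39 -0.01] w 0.0139 q6 -1.98
```

Call:
carry_out(
  targets="-0.1 -0.4 0 0 0 -8;-0.1 -0.4 0 0 0 -8;-0.2 -0.4 0 0 0 -8;-0.2 -0.4 0 0 0 -8",
)

```text
t: 19.95
position: [0.522, 0.0116, 0.1576]
ee_rot: [-0.238, 1.558, -0.487]
wrist_force: [0.3, -0.8, 0.5]
grip_width: 0.0137
```

```bash
python3 -c "
from h import *
st()"
```

```text
t 19.95 pos [522.   11.6 157.6] jaw 75.74 fix tilt wx,wy [0.35 0.66] F [ 0.3 -0.8  0.5] T [0.06 0.03 0.06] w 0.0137 q6 -1.4
```

Call:
carry_out(
  targets="-0.5 -0.4 0 0 0 -8;-0.6 -0.4 0 0 0 -8;-0.6 -0.3 0 0 0 -8;-0.6 -0.2 0 0 0 -8;0 0 0 0 0 -4;0 0 0 0 0 0",
)

```text
t: 20.7
position: [0.5209, 0.0104, 0.1576]
ee_rot: [-0.036, 1.555, -0.934]
wrist_force: [0.3, 0.2, 1.4]
grip_width: 0.0139
```

Run:
```python
from h import *
st()
c=cap('wrist');t=cap('top')
cv2.imwrite('pics/w6.png',c['img'][:,:,::-1])
```

```text
t 20.7 pos [520.9  10.4 157.6] jaw 38.57 fix tilt wx,wy [0.72 0.54] F [0.3 0.2 1.4] T [-0.05  0.12 -0.02] w 0.0139 q6 -0.75
```

Call:
carry_out(
  targets="0.4 0.2 0 0 0 8;0.4 0.3 0 0 0 8;0.3 0.3 0 0 0 8;0.2 0.3 0 0 0 8;0 0 0 0 0 4;0 0 0 0 0 0",
)

```text
t: 21.55
position: [0.5217, 0.0115, 0.1576]
ee_rot: [-0.081, 1.556, -0.325]
wrist_force: [-0.3, -0.9, 1.3]
grip_width: 0.0138
```

Run:
```python
from h import *
st()
```

```text
t 21.55 pos [521.7  11.5 157.6] jaw 76.04 fix tilt wx,wy [0.27 0.79] F [-0.3 -0.9  1.3] T [-0.08  0.09  0.05] w 0.0138 q6 -1.41
```

Call:
carry_out(
  targets="0 0 0 0 0 -0.8;0 0 0 0 0 0",
)

```text
t: 21.8
position: [0.5217, 0.0115, 0.1576]
ee_rot: [-0.094, 1.556, -0.354]
wrist_force: [0.2, -0.8, 0.8]
grip_width: 0.0138
```

Call:
carry_out(
  targets="0 0 0 0 0 0;0 0 0 0 0 0;0 0 0 0 0 0;0 0 0 0 0 0;0 0 0 0 0 0",
  hand=60,
)

```text
t: 22.42
position: [0.5213, 0.012, 0.1568]
ee_rot: [-0.05, 1.558, -0.31]
wrist_force: [0.1, 0.7, 0.6]
grip_width: 0.0557
```

Call:
carry_out(
  targets="0 0 25 0 0 0;0 0 50 0 0 0;0 0 50 0 0 0;-10 0 50 0 0 0;-20 0 20 0 0 0;-20 0 0 0 0 0;0 0 0 0 0 0",
)

```text
t: 23.3
position: [0.4683, 0.0122, 0.3574]
ee_rot: [-0.048, 1.558, -0.308]
wrist_force: [0.5, 0.4, -0.4]
grip_width: 0.0564
```

Run:
```python
from h import *
st()
c=cap('wrist');P=proj(c,(.5187,.0135,.06)).astype(int);x0,y0=P-[40,40];print(x0,y0)
Q=proj(c,(.5786,.2029,.1)).astype(int);print(Q)
a=cv2.resize(c['img'][y0:y0+80,x0:x0+80],(480,480),interpolation=cv2.INTER_CUBIC)
w=cv2.resize(c['img'],(320,240));t=cap('side');g=cv2.resize(t['img'][110:190,230:310],(240,240),interpolation=cv2.INTER_CUBIC)
g=cv2.copyMakeBorder(g,0,0,0,80,cv2.BORDER_CONSTANT)
cv2.imwrite('pics/w7.png',np.hstack([a,np.vstack([w,g])])[:,:,::-1])
```

```text
t 23.3 pos [468.3  12.2 357.4] jaw 75.1 fix tilt wx,wy [0.22 0.68] F [ 0.5  0.4 -0.4] T [ 0.06 -0.02  0.07] w 0.0564 q6 -1.41
223 167
[412 222]
```

View pics/w7.png

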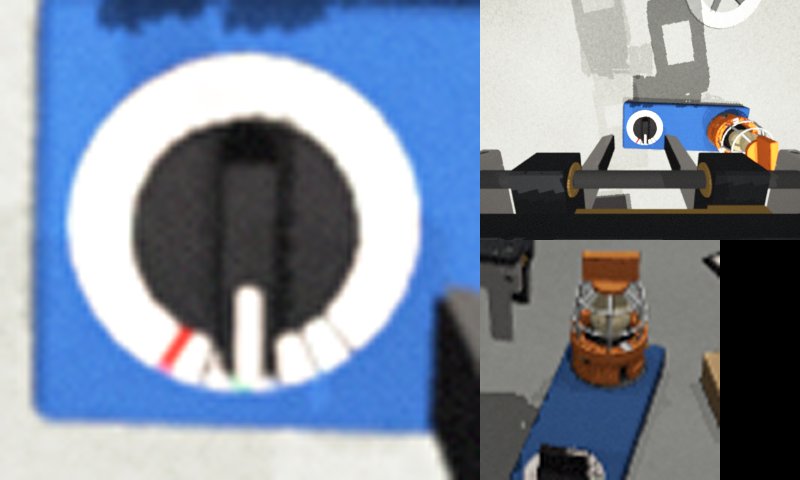

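Run:
```python
from h import *
c=cap('wrist')
p=lambda u,v,z:plane(c,223+u/6,167+v/6,z)[:2]*1000
ang=lambda a,b:np.degrees(np.arctan2(*(b-a)[::-1]))
d=[p(68,222,.042),p(420,222,.042),p(244,53,.042),p(244,391,.042)];ce=sum(d)/4;print('dial',ce)
print('stripe',ang(p(248,288,.082),p(249,378,.082)),'bar edges',ang(p(222,165,.082),p(229,375,.082)),ang(p(276,165,.082),p(268,375,.082)))
for n,q in dict(red=(174,350),green=(241,386),four=(288,362),two=(331,342)).items():print(n,ang(ce,p(*q,.042)))
print('edge of lamp',ang(p(50,412,.04),p(430,428,.04))+90-180)
```

```text
dial [519.72399252  13.58809971]
stripe -13.765802709016587 bar edges -12.750510481384318 -16.236641878681244
red -42.610924267838115
green -15.424945974043784
four 2.586147577715059
two 20.75882309149321
edge of lamp -17.480707292479167
```

```bash
python3 -c "
from h import *
job.job_done();st()"
```

```text
the job is handed in; nothing more can be done
the job is handed in; nothing more can be done
```

The guard is hung on the pins, twisted clockwise and locked. The timer was turned past red and set back to the green 6-minute mark, and the job is handed in. It took about 23 s of the 59 s allowed.

- **Guard:** It hung at an edge height of 56.1 mm above the table (expected 56). After about 45° of clockwise twist it dropped to 46.1 mm (expected 46, fully home). After release the pictures show it upright on the lamp. I did not measure its height again after letting go.
- **Timer:** The knob went to about 1.35 rad by the tool angle (red is 1.20, the end stop 1.5), came back and was released. On the way back it overshot green by about 1°, so I nudged it 0.8° clockwise before letting go.
- **Timer disagreement:** The last readings do not quite agree. The pointer stripe measured −13.8° in world yaw and the tool angle gave −14.9°. The green mark measured −15.4° in the last picture and −14.1° in an earlier one. The pointer is therefore within about 1.5° of green, against 13.75° between marks.
- **Bystanders:** I never approached the brake disc, carton, filter bin or spray can, but took no final measurement of their positions.
- **Forces and end state:** The wrist-force readings stayed below about 6 N. The gripper was open and clear of everything at hand-in.

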